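Unlock and open a control box panel

TASK

Open the access panel on top of the larger of the two grey control boxes so that its fuses can be reached. First, with the panel still shut, turn its black wing fastener the full quarter turn counter-clockwise (seen from above) to unlocked; then lift the panel by the bar handle at its free end until it stands about 70 degrees open, where its stiff hinge holds it, and let go, leaving the fastener unlocked. Leave the smaller control box's fastener as it is, locked.

Things in the scene. Friction and masses are not known exactly. Their poses are not given: they have to be found in the camera images.
- large_box: Larger grey sheet-metal control box, fixed, 170 (x) by 105 (y) by 75 mm high to the top of its bare aluminium panel. Origin at its underside's centre on the worktop, z up. Its x points to the hinged end (right, seen from the robot; yaw -1.72 to -1.42); its y points away from the robot. On the panel: black wing fastener at box (0.006, -0.0255), steel bar handle across the free, left end at box x -0.064.
- large_fastener (a joint): Larger box's fastener, rad about the upward axis: 0 locked (wing along box y), grows counter-clockwise from above to a stop at 1.571, unlocked (wing along box x). Starts 0 to 0.15; friction 0.06 N m, stays as left. Its cam tongue holds the panel shut until about 1.2; unlocked above 1.31. Flat-sided wing 44 mm long, 14 thick, at box z 0.083 to 0.111, axis at box x 0.006, y -0.0255.
- large_panel (a joint): Larger box's panel, rad: 0 shut, grows as its left (-x) end rises, stop at 1.75. Hinge axis along box y through box x 0.081, z 0.0725; stiff (0.4 N m), holds any angle; about 5 N lifts it at the bar. Handle: round bar 10 mm thick, 70 long, along box y, a post at each end; shut, its middle is at box (-0.064, 0, 0.115), axis 40 mm above the panel: 0.145 from the hinge along -x and 0.0425 above it.
- small_fastener (a joint): Angle, rad, of the same kind of fastener on the smaller control box (130 by 85 by 55 mm, otherwise alike), about 0.3 m to the left or right of the larger. It starts locked at 0 to 0.1 and is to be left alone.

How it is judged:
By the outcome, as a careful person would: the job done as asked, in the order asked, and still so for the second after the job is handed in, with the robot touching nothing.
It also fails if it takes over 50 s, if anything falls off the work surface, if the arm or the gripper's body presses on something with over 40 N, if the wrist force passes 120 N, or if a joint passes its speed limit or range.

ROBOT

A 6-joint arm with a two-finger parallel gripper is mounted at the origin on a cart in front of the work surface, level with it; the furniture and walls round the work are solid. World frame = base frame: x ahead of the robot, y to its left, z up, the work surface at z = 0. Lengths are in m, angles in degrees, forces in N, time in s.
With the tool pointing down it reaches from about 0.4 to 0.825 m from the base axis. Payload 7 kg.
Tool frame: the origin (TCP) lies midway between the tips of the shut fingers; the grasp point (between the pads) lies 19 mm behind it; z points along the fingers, y is the line along which they close (so a half turn about z gives the same grasp; the last joint's range is limited). The gripper opens to 88 mm and grips with 3 to 60 N. Pads are 19 mm wide; open, the fingers measure 130 mm over their backs; the gripper's body (78 mm by 193 mm) begins 47 mm behind the grasp point.
Start: joints at [-48.81, 20.546, 0.682, 0, -70.136, -16.507], TCP at [0.282, -0.613, 0.227] pointing down, gripper open.
Joint ranges: [-176.03, 176.03], [-82.01, 121.73], [-58.28, 71.71], [-173.87, 95.51], [-174.79, -0.11], [-173.66, 173.66]. Speed limits (degrees/s): [136.94, 136.94, 172.46, 180, 180, 180].

INTERFACE

Orientations are given as [roll, pitch, yaw] about the fixed x, y, z axes, in that order (R = Rz(yaw) Ry(pitch) Rx(roll)).
In Python, from plant import ctrl gives the robot as it stands.
- The arm moves only by the tool arm_command, never from a script. Its argument "steps" is a list of rows, each an object with "translation": the shift along the tool's x, y, z in mm, a list of three; "rotation": the turn, a rotation vector about the tool's x, y, z in units of 5 degrees (1.0 is 5 degrees), a list of three; "claw": the finger opening in mm, from 0 to 87.6. In form: [{"translation": [x, y, z], "rotation": [rx, ry, rz], "claw": claw}, ...]. A call has 1 to 5 rows; each row is the pose to reach, as a shift and turn from the pose commanded when the call began, along the tool's axes at that moment; what a row does not reach only later rows make up. A row lasts 1/10 s, in which the tool goes at most 50 mm and 8.59 degrees, less where a joint would pass 70% of its speed; a pose out of reach is approached as far as the arm can. A call with a gripper value outside its range is refused whole. The fingers move at their own pace and stop on an object; the grip force is fixed at half the most. Time passes only in rows, so rows that repeat a pose let the fingers close. It gives the time, the measured TCP pose, the force, the opening and the grip force at its end, in the units of the state.
- ctrl.get_obs(): the state, without advancing time (a new reading comes with each control period).
- ctrl.snapshot(name): name is "scene" or "top"; returns (picture, depth): 400x640x3 uint8, red, green, blue; 400x640 float32, m along the optical axis (not along the pixel's ray), 0 where there is no reading.
- ctrl.calibration(name): a dict with "vertical_fov" (degrees; the focal length in pixels is half the picture's height over the tangent of half this angle, whatever the lens; pixels are square), "cx", "cy" (the principal point, pixels), "rvec" (rotation vector, rad) and "tvec" (3), from world to camera coordinates, as OpenCV has them. Camera axes: x right, y down, z forward; pixel columns grow to the right and rows downward; lengths in m; the calibration is good to about 2 mm. A picture is of the moment at which its call begins. calibration takes no time and is no camera call.
- ctrl.close_job(): hands the job in; it is judged then, once.
The state is a dict: "clock": time; "joint_pos": joint angles; "qvel": joint speeds; "tau": joint torques, N m; "tool_pos": TCP position; "orientation": TCP orientation; "force": force on the tool from outside, world axes, zero at the start; "moment": the same for the moment, N m; "opening": finger opening in m; "gripper_force": force on a finger pad.
Only numpy, scipy, OpenCV 4.12 (cv2) and the standard library are available. Lean on these libraries where they do the work, as an engineer would, in place of code of your own. Each camera call takes 0.05 s, during which the arm holds its last target. There are 200 camera calls.

## Working session

There is one attempt and no reset: what is moved stays moved. The work goes in short steps, Python scripts to look and compute and a tool call to move; the robot and the scene stay as the last step left them, time stands still between calls to the robot, and variables do not carry over. Pictures are saved under pics/ and viewed, at most 10 in all, crops included, and the job is handed in when it is done.

Besides the shell and the picture viewer there is one more tool, called after "Emit:" by a JSON object that holds its "fn" and its "kwargs". arm_command: Moves the arm, as the interface text tells. Its arguments: {"type":"object","properties":{"steps":{"type":"array"}},"required":["steps"]}

```bash
mkdir -p pics
cat > h.py <<'E'
import numpy as np, cv2
from plant import ctrl
from scipy.spatial.transform import Rotation as Ro
def cam(n):
    c=ctrl.calibration(n); f=200/np.tan(np.radians(c["vertical_fov"])/2)
    return f,c["cx"],c["cy"],cv2.Rodrigues(np.array(c["rvec"],float))[0],np.array(c["tvec"],float).ravel(),c
def cloud(n,d):
    f,cx,cy,R,t,_=cam(n); v,u=np.mgrid[:400,:640]
    P=np.stack([(u-cx)/f*d,(v-cy)/f*d,d],-1)
    return (P-t)@R
def snap(n,name):
    im,d=ctrl.snapshot(n); cv2.imwrite(f"pics/{name}.png",im[:,:,::-1]); np.save(f"pics/{name}.npy",d); return im,d
E
python3 - <<'E'
from h import *
print(ctrl.get_obs())
for n in("scene","top"):
    im,d=snap(n,n+"0"); print(cam(n));
E
```

```text
{'clock': 0.0, 'joint_pos': array([-4.88094764e+01,  2.05894464e+01,  6.35819459e-01, -1.78150649e-02,
       -7.01344808e+01, -1.65050323e+01]), 'qvel': array([ 0.01230658, -0.03115937, -0.00246037, -0.09528656,  0.06759373,
        0.02312498]), 'tau': array([ 1.63132168e-03, -5.82705295e+01,  2.93052936e+01,  6.99711442e+00,
        6.68093868e-03, -1.82067188e-04]), 'tool_pos': array([ 0.28166433, -0.61292136,  0.22566791]), 'orientation': array([ 1.79910764e+02, -8.97601464e-03, -1.55320568e+02]), 'force': array([ 0.49932271, -0.09320684, -0.4422768 ]), 'moment': array([-0.04162015,  0.00895043, -0.00301312]), 'gripper_force': 0.0, 'opening': 0.08775338469349445}
(np.float64(491.4159177699726), 316.4501730158344, 195.61284819047455, array([[ 0.57699231, -0.8167348 , -0.0049138 ],
       [-0.46185302, -0.3213079 , -0.82671217],
       [ 0.67362576,  0.47927602, -0.56260362]]), array([-0.43598271,  0.27539458,  0.67957596]), {'vertical_fov': 44.291390288869316, 'cx': 316.4501730158344, 'cy': 195.61284819047455, 'rvec': array([ 1.96938416, -1.02321374,  0.53514921]), 'tvec': array([-0.43598271,  0.27539458,  0.67957596])})
(np.float64(391.6852179563755), 314.37102094594997, 204.52295085795447, array([[ 0.01077571, -0.99985402,  0.01325945],
       [-0.99220761, -0.01233749, -0.12398327],
       [ 0.12412876, -0.01182012, -0.99219572]]), array([-0.17097626,  0.57250945,  0.87251274]), {'vertical_fov': 54.098995761001156, 'cx': 314.37102094594997, 'cy': 204.52295085795447, 'rvec': array([ 2.17552932, -2.15043383,  0.1483108 ]), 'tvec': array([-0.17097626,  0.57250945,  0.87251274])})
```

View pics/top0.png

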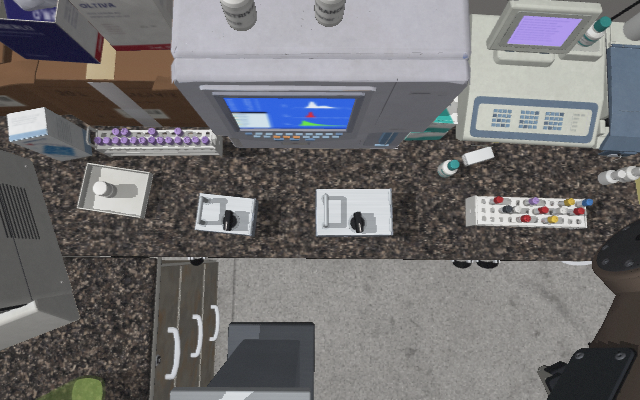

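View pics/scene0.png

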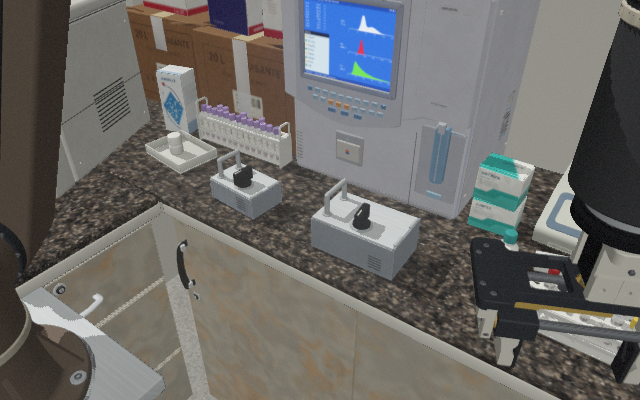

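The top view shows the large box at about (316–392, 189–236) with its handle at left and the wing at (358, 222). The small box is to its left, the analyser stands behind, and the arm is at lower right.

Run:
```python
from h import *
for n,(u0,u1,v0,v1) in {"top":(300,410,175,245),"scene":(300,430,170,285)}.items():
    d=np.load(f"pics/{n}0.npy"); P=cloud(n,d)[v0:v1,u0:u1].reshape(-1,3)
    ok=d[v0:v1,u0:u1].ravel()>0; P=P[ok]
    p=P[(P[:,2]>.068)&(P[:,2]<.082)]
    r=cv2.minAreaRect(p[:,:2].astype(np.float32)); print(n,len(p),r,np.median(p[:,2]),np.percentile(p[:,:2],[.5,99.5],axis=0))
    q=P[(P[:,2]>.1)&(P[:,2]<.125)]; 
    print("high",len(q)); 
    x0,y0=r[0]
    for nm,s in(("handle",q[q[:,1]>y0+.04]),("wing",q[(q[:,1]<y0+.03)])):
        if len(s)>4: print(nm,len(s),s.mean(0),s.min(0),s.max(0),cv2.minAreaRect(s[:,:2].astype(np.float32)))
im=cv2.imread("pics/top0.png")[175:250,300:410]; a=cv2.resize(im,None,fx=5,fy=5,interpolation=cv2.INTER_CUBIC)
im=cv2.imread("pics/scene0.png")[170:285,300:430]; b=cv2.resize(im,None,fx=4,fy=4,interpolation=cv2.INTER_CUBIC)
cv2.imwrite("pics/c1.png",a);cv2.imwrite("pics/c2.png",b)
```

```text
top 3186 ((0.5551491975784302, -0.2521107494831085), (0.10428722947835922, 0.1699567586183548), 1.2767077684402466) 0.07558729197252174 [[ 0.5027435  -0.3359482 ]
 [ 0.60636389 -0.16763292]]
high 299
handle 156 [ 0.55267862 -0.18780133  0.11921291] [ 0.51931119 -0.19243385  0.10782091] [ 0.58695821 -0.18345534  0.12317251] ((0.5531435012817383, -0.1880272924900055), (0.06766728311777115, 0.008690987713634968), 0.4770916998386383)
wing 143 [ 0.52977124 -0.25738583  0.11043126] [ 0.50796266 -0.26718209  0.10017871] [ 0.55052068 -0.24855871  0.11490543] ((0.5296286940574646, -0.2578454315662384), (0.04292959347367287, 0.014490015804767609), 7.5465545654296875)
scene 3360 ((0.6085199117660522, -0.2507944405078888), (0.21711477637290955, 0.16972848773002625), 0.7871253490447998) 0.07369273975478752 [[ 0.50155169 -0.33564178]
 [ 0.71568389 -0.16881674]]
high 415
handle 200 [ 0.54764076 -0.18843408  0.11363286] [ 0.51742866 -0.19332173  0.10024085] [ 0.5865382  -0.18217402  0.12073993] ((0.5519484877586365, -0.1883176863193512), (0.011093910783529282, 0.06905563175678253), 88.8533935546875)
wing 215 [ 0.56528178 -0.26581807  0.10698799] [ 0.50572064 -0.30398303  0.10004094] [ 0.71541254 -0.24840102  0.11239569] ((0.6105633974075317, -0.274594783782959), (0.03270924091339111, 0.21235236525535583), 82.1094741821289)
```

View pics/c1.png

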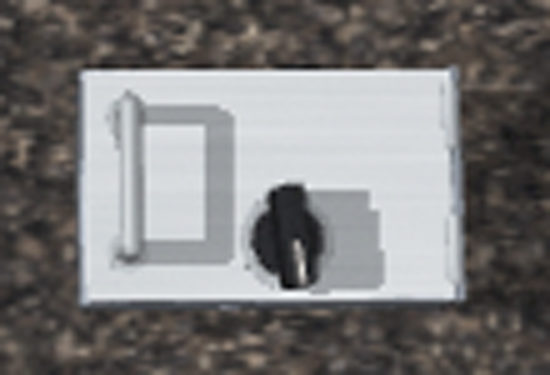

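```bash
cat >> h.py <<'E'
def to(p,rpy,o=None):
    o=o or ctrl.get_obs(); R0=Ro.from_euler("xyz",o["orientation"],degrees=True); R1=Ro.from_euler("xyz",rpy,degrees=True)
    print("mm",np.round(R0.inv().apply(np.array(p)-o["tool_pos"])*1e3,1),"rot",np.round((R0.inv()*R1).as_rotvec(degrees=True)/5,2))
E
python3 -c "
from h import *
to([.529,-.258,.16],[180,0,-172.5])"
```

```text
mm [-372.9  219.2   66. ] rot [ 0.02 -0.    3.44]
```

Emit:
{"fn": "arm_command", "kwargs": {"steps": [{"translation": [-373, 219, 66], "rotation": [0, 0, 3.44], "claw": 42}, {"translation": [-373, 219, 66], "rotation": [0, 0, 3.44], "claw": 42}, {"translation": [-373, 219, 66], "rotation": [0, 0, 3.44], "claw": 42}, {"translation": [-373, 219, 66], "rotation": [0, 0, 3.44], "claw": 42}, {"translation": [-373, 219, 66], "rotation": [0, 0, 3.44], "claw": 42}]}}

```text
clock: 0.6
tool_pos: [0.4219, -0.4118, 0.1889]
orientation: [180.0, -0.0, -172.5]
force: [1.0, -0.5, -0.5]
opening: 0.0533
gripper_force: 0.0
```

```bash
python3 -c "
from h import *
to([.529,-.258,.15],[180,0,-172.5])"
```

```text
mm [-126.2  138.5   38.9] rot [ 0.   -0.   -0.01]
```

Emit:
{"fn": "arm_command", "kwargs": {"steps": [{"translation": [-126, 138, 39], "rotation": [0, 0, 0], "claw": 42}, {"translation": [-126, 138, 39], "rotation": [0, 0, 0], "claw": 42}, {"translation": [-126, 138, 39], "rotation": [0, 0, 0], "claw": 42}, {"translation": [-126, 138, 39], "rotation": [0, 0, 0], "claw": 42}, {"translation": [-126, 138, 39], "rotation": [0, 0, 0], "claw": 42}]}}

```text
clock: 1.1
tool_pos: [0.53, -0.2566, 0.1488]
orientation: [179.9, -0.1, -172.3]
force: [-0.2, -0.1, -0.4]
opening: 0.042
gripper_force: 0.0
```

```bash
python3 -c "
from h import *
to([.529,-.258,.15],[180,0,-172.5])
to([.529,-.258,.087],[180,0,-172.5])
im,d=snap('top','top1'); s=snap('scene','scene1')[0]
a=cv2.resize(im[160:260,290:430],None,fx=4,fy=4); b=cv2.resize(s[120:290,280:450],None,fx=2.35,fy=2.35)[:400]
cv2.imwrite('pics/c3.png',cv2.resize(np.hstack([a,b[:400]]),(800,330))[:,:,::-1])"
```

```text
mm [ 1.1 -1.3 -1.2] rot [ 0.01 -0.02  0.04]
mm [ 1.  -1.4 61.8] rot [ 0.01 -0.02  0.04]
```

View pics/c3.png

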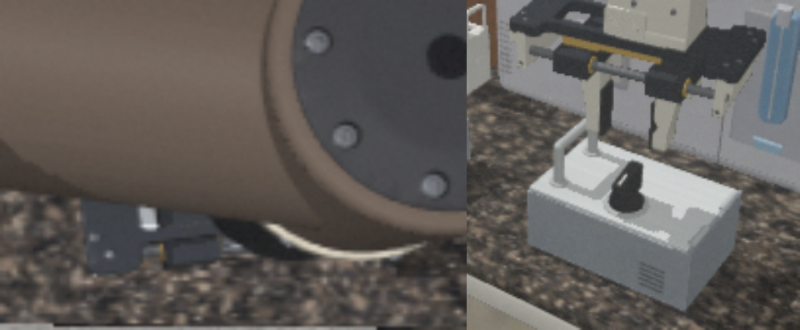

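The scene crop shows the fingers straddling the wing from above, with the left finger between the handle and the wing. The arm hides the top view.

Emit:
{"fn": "arm_command", "kwargs": {"steps": [{"translation": [1, -1.3, 25], "rotation": [0, 0, 0], "claw": 42}, {"translation": [1, -1.3, 45], "rotation": [0, 0, 0], "claw": 42}, {"translation": [1, -1.3, 61], "rotation": [0, 0, 0], "claw": 42}, {"translation": [1, -1.3, 61], "rotation": [0, 0, 0], "claw": 0}, {"translation": [1, -1.3, 61], "rotation": [0, 0, 0], "claw": 0}]}}

```text
clock: 1.7
tool_pos: [0.5271, -0.2626, 0.0898]
orientation: [-180.0, -0.0, -172.6]
force: [0.5, -0.3, 1.4]
opening: 0.0313
gripper_force: 0.0
```

Emit:
{"fn": "arm_command", "kwargs": {"steps": [{"translation": [0, 0, 0], "rotation": [0, 0, 0], "claw": 0}, {"translation": [0, 0, 0], "rotation": [0, 0, 0], "claw": 0}, {"translation": [0, 0, 0], "rotation": [0, 0, 0], "claw": 0}]}}

```text
clock: 2.0
tool_pos: [0.5275, -0.2591, 0.0906]
orientation: [179.8, 0.1, -172.5]
force: [-2.0, 18.1, 7.9]
opening: 0.0139
gripper_force: 30.0
```

```bash
python3 -c "
from h import *
o=ctrl.get_obs();print(o)
to([.529,-.258,.087],[180,0,-86.5])"
```

```text
{'clock': 2.0, 'joint_pos': array([ -7.25031653,  19.4337507 , -20.37816075,  -0.26934247,
       -50.14889312, -75.12404973]), 'qvel': array([ 0.22749917, -0.03187401, -0.17442165,  0.47622679,  0.25663609,
        0.06248496]), 'tau': array([ -8.92631829, -47.29534149,  24.27164376,   9.88366216,
         1.66908145,  -0.07701081]), 'tool_pos': array([ 0.5274814 , -0.25907556,  0.09056501]), 'orientation': array([ 1.79810021e+02,  9.06961101e-02, -1.72547039e+02]), 'force': array([-1.95900843, 18.07298988,  7.90162104]), 'moment': array([6.78463766, 0.93787423, 0.14755751]), 'gripper_force': 29.968216717243195, 'opening': 0.01389675650332716}
mm [-1.6  0.9  3.6] rot [  0.02   0.04 -17.21]
```

Emit:
{"fn": "arm_command", "kwargs": {"steps": [{"translation": [-1, 3.3, 0], "rotation": [0, 0, 0], "claw": 0}, {"translation": [-1, 3.3, 0], "rotation": [0, 0, -1.5], "claw": 0}, {"translation": [-1, 3.3, 0], "rotation": [0, 0, -3], "claw": 0}, {"translation": [-1, 3.3, 0], "rotation": [0, 0, -4.5], "claw": 0}, {"translation": [-1, 3.3, 0], "rotation": [0, 0, -6], "claw": 0}]}}

```text
clock: 2.5
tool_pos: [0.528, -0.2595, 0.0906]
orientation: [-179.9, -0.0, -142.2]
force: [-1.7, -6.1, 1.8]
opening: 0.0139
gripper_force: 30.0
```

Emit:
{"fn": "arm_command", "kwargs": {"steps": [{"translation": [0, 0, 0], "rotation": [0, 0, -1.5], "claw": 0}, {"translation": [0, 0, 0], "rotation": [0, 0, -3], "claw": 0}, {"translation": [0, 0, 0], "rotation": [0, 0, -4.5], "claw": 0}, {"translation": [0, 0, 0], "rotation": [0, 0, -6], "claw": 0}, {"translation": [0, 0, 0], "rotation": [0, 0, -6], "claw": 0}]}}

```text
clock: 3.0
tool_pos: [0.5288, -0.2601, 0.0907]
orientation: [-179.8, -0.1, -112.2]
force: [-0.5, -7.7, -0.4]
opening: 0.0139
gripper_force: 30.0
```

```bash
python3 -c "
from h import *
o=ctrl.get_obs();print(o)
to([.529,-.259,.087],[180,0,-86.5])"
```

```text
{'clock': 3.0, 'joint_pos': array([ -7.11430973,  19.45342003, -20.50736471,   0.1535411 ,
       -49.90157918, -15.2265276 ]), 'qvel': array([ 0.05291859,  0.07269362, -0.04795533,  0.12181784, -0.10370893,
       -6.59409666]), 'tau': array([  4.13184777, -51.89891338,  23.54330242,   3.46144237,
        -0.42807617,   1.62910011]), 'tool_pos': array([ 0.52880007, -0.26006803,  0.09065784]), 'orientation': array([-1.79836385e+02, -7.74338493e-02, -1.12242193e+02]), 'force': array([-0.50675526, -7.68038464, -0.37501213]), 'moment': array([-2.9345767 , -0.01492457,  0.09531189]), 'gripper_force': 29.95341718196869, 'opening': 0.013868734122418507}
mm [-1.1  0.2  3.7] rot [-0.03 -0.02 -5.15]
```

Emit:
{"fn": "arm_command", "kwargs": {"steps": [{"translation": [0, 0, 0], "rotation": [0, 0, -1.5], "claw": 0}, {"translation": [0, 0, 0], "rotation": [0, 0, -3], "claw": 0}, {"translation": [0, 0, 0], "rotation": [0, 0, -4.2], "claw": 0}, {"translation": [0, 0, 0], "rotation": [0, 0, -5.1], "claw": 0}, {"translation": [0, 0, 0], "rotation": [0, 0, -5.1], "claw": 0}]}}

```text
clock: 3.5
tool_pos: [0.5296, -0.2601, 0.0907]
orientation: [-179.8, -0.1, -86.9]
force: [2.5, -8.7, -2.7]
opening: 0.0138
gripper_force: 30.4
```

```bash
python3 -c "
from h import *
o=ctrl.get_obs();print(o)"
```

```text
{'clock': 3.5, 'joint_pos': array([ -7.11846325,  19.46769742, -20.47076297,   0.13320271,
       -49.83830849,  10.12082893]), 'qvel': array([ 0.00635149,  0.00768367, -0.02182752, -0.03257409, -0.02818852,
       -4.08327082]), 'tau': array([  4.57452983, -52.83349872,  22.63516009,   3.7716727 ,
        -1.29570477,   1.66980397]), 'tool_pos': array([ 0.52956606, -0.26010047,  0.09069588]), 'orientation': array([-1.79798264e+02, -1.39755572e-01, -8.69121700e+01]), 'force': array([ 2.46058042, -8.7078472 , -2.67473733]), 'moment': array([-3.15997391, -0.85402623, -0.65594074]), 'gripper_force': 30.374857485294342, 'opening': 0.013828710436425501}
```

Emit:
{"fn": "arm_command", "kwargs": {"steps": [{"translation": [0, 0, 0], "rotation": [0, 0, 0], "claw": 44}, {"translation": [0, 0, 0], "rotation": [0, 0, 0], "claw": 44}, {"translation": [0, 0, 0], "rotation": [0, 0, 0], "claw": 44}, {"translation": [0, 0, -40], "rotation": [0, 0, 0], "claw": 44}, {"translation": [0, 0, -75], "rotation": [0, 0, 0], "claw": 44}]}}

```text
clock: 4.0
tool_pos: [0.5275, -0.2581, 0.165]
orientation: [179.9, 0.0, -87.0]
force: [0.9, -0.9, 0.6]
opening: 0.0428
gripper_force: 0.0
```

```bash
python3 -c "
from h import *
to([.553,-.188,.16],[180,0,-179])
s=snap('scene','scene2')[0]
cv2.imwrite('pics/c4.png',cv2.resize(s[140:290,280:440],None,fx=4,fy=4)[:,:,::-1])"
```

```text
mm [-68.7 -29.2   4.9] rot [ 0.02 -0.02 18.4 ]
```

View pics/c4.png

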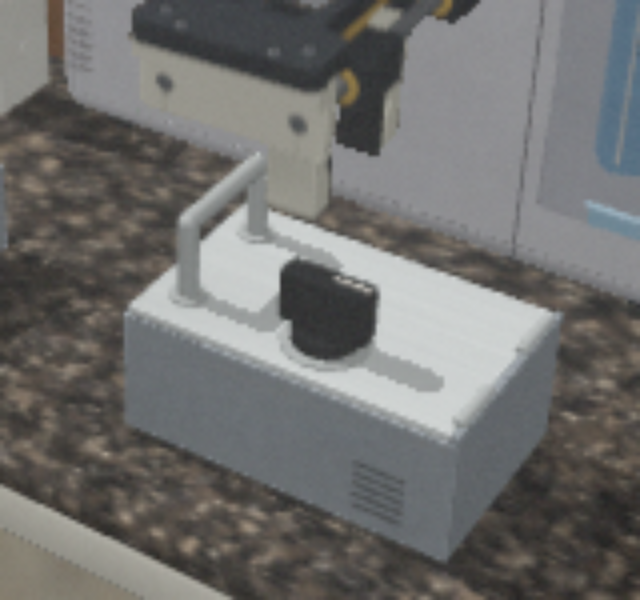

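The wing now lies along the box's long axis, which is unlocked, and the panel is still shut. Next I'll move to the bar.

Emit:
{"fn": "arm_command", "kwargs": {"steps": [{"translation": [-68.7, -29, 5], "rotation": [0, 0, 18.4], "claw": 44}, {"translation": [-68.7, -29, 5], "rotation": [0, 0, 18.4], "claw": 44}, {"translation": [-68.7, -29, 5], "rotation": [0, 0, 18.4], "claw": 44}, {"translation": [-68.7, -29, 5], "rotation": [0, 0, 18.4], "claw": 44}, {"translation": [-68.7, -29, 5], "rotation": [0, 0, 18.4], "claw": 44}]}}

```text
clock: 4.55
tool_pos: [0.5535, -0.1876, 0.1594]
orientation: [-180.0, 0.0, -129.7]
force: [0.7, 0.1, -0.2]
opening: 0.0439
gripper_force: 0.0
```

```bash
python3 -c "
from h import *
to([.553,-.188,.16],[180,0,-179])"
```

```text
mm [ 0.7  0.1 -0.6] rot [0.   0.   9.87]
```

Emit:
{"fn": "arm_command", "kwargs": {"steps": [{"translation": [0, 0, 0], "rotation": [0, 0, 9.85], "claw": 44}, {"translation": [0, 0, 0], "rotation": [0, 0, 9.85], "claw": 44}, {"translation": [0, 0, 0], "rotation": [0, 0, 9.85], "claw": 44}, {"translation": [0, 0, 0], "rotation": [0, 0, 9.85], "claw": 44}, {"translation": [0, 0, 0], "rotation": [0, 0, 9.85], "claw": 44}]}}

```text
clock: 5.05
tool_pos: [0.5534, -0.188, 0.1594]
orientation: [180.0, 0.0, -172.7]
force: [-0.2, 0.5, -0.8]
opening: 0.0442
gripper_force: 0.0
```

Emit:
{"fn": "arm_command", "kwargs": {"steps": [{"translation": [0, 0, 0], "rotation": [0, 0, 1.3], "claw": 44}, {"translation": [0, 0, 0], "rotation": [0, 0, 1.3], "claw": 44}]}}

```text
clock: 5.25
tool_pos: [0.5534, -0.188, 0.1594]
orientation: [180.0, 0.0, -178.9]
force: [0.8, -1.0, 0.6]
opening: 0.0438
gripper_force: 0.0
```

```bash
python3 -c "
from h import *
print(ctrl.get_obs()['joint_pos'])
to([.553,-.188,.098],[180,0,-179])"
```

```text
[ 3.88580210e-01  1.50977447e+01 -1.63892859e+01 -9.84547850e-03
 -5.85015355e+01 -8.93085797e+01]
mm [ 0.4 -0.  61.4] rot [0.   0.   0.01]
```

Emit:
{"fn": "arm_command", "kwargs": {"steps": [{"translation": [0.4, 0, 30], "rotation": [0, 0, 0], "claw": 44}, {"translation": [0.4, 0, 61], "rotation": [0, 0, 0], "claw": 44}, {"translation": [0.4, 0, 61], "rotation": [0, 0, 0], "claw": 0}, {"translation": [0.4, 0, 61], "rotation": [0, 0, 0], "claw": 0}, {"translation": [0.4, 0, 61], "rotation": [0, 0, 0], "claw": 0}]}}

```text
clock: 5.75
tool_pos: [0.5541, -0.1884, 0.1]
orientation: [-180.0, 0.1, -178.8]
force: [0.9, 0.4, 0.5]
opening: 0.025
gripper_force: 0.0
```

Emit:
{"fn": "arm_command", "kwargs": {"steps": [{"translation": [0, 0, 0], "rotation": [0, 0, 0], "claw": 0}, {"translation": [0, 0, 0], "rotation": [0, 0, 0], "claw": 0}, {"translation": [0, 0, 0], "rotation": [0, 0, 0], "claw": 0}]}}

```text
clock: 6.05
tool_pos: [0.5537, -0.1879, 0.0996]
orientation: [180.0, 0.1, -178.8]
force: [-0.6, 4.3, 4.9]
opening: 0.0089
gripper_force: 30.0
```

```bash
cat >> h.py <<'E'
def arc(a,tilt,b=np.radians(-89)):
    # TCP pose with grasp point on the bar, panel at a deg, tool tilted by tilt deg
    h=np.array([.554,-.252,0])+.081*np.array([np.cos(b),np.sin(b),0])+[0,0,.0725]
    ph=np.radians(a)+np.arctan2(.0425,.145); X=np.array([np.cos(b),np.sin(b),0])
    p=h-.1511*np.cos(ph)*X+[0,0,.1511*np.sin(ph)]
    ax=np.array([-np.sin(b),np.cos(b),0])
    R=Ro.from_rotvec(np.radians(tilt)*ax)*Ro.from_euler("xyz",[180,0,-179],degrees=True)
    return p+.019*R.apply([0,0,1]),R.as_euler("xyz",degrees=True)
E
python3 -c "
from h import *
o=ctrl.get_obs();print(o['force'],o['moment'],o['tool_pos'],o['orientation'],arc(0,0))
for a in range(0,71,5): print(a,end=' ');to(*arc(a,a*.85),dict(tool_pos=arc(0,0)[0],orientation=arc(0,0)[1]))"
```

```text
[-0.57511265  4.33091665  4.90164603] [ 1.57740776  0.35046562 -0.00449721] [ 0.55371998 -0.18785131  0.09960999] [ 1.79983382e+02  1.19138574e-01 -1.78822425e+02] (array([ 0.55288305, -0.18800987,  0.09599996]), array([ 180.,    0., -179.]))
0 mm [0. 0. 0.] rot [0. 0. 0.]
5 mm [ -0.   -2.8 -12.5] rot [-0.85 -0.   -0.  ]
10 mm [ -0.   -6.8 -24.7] rot [-1.7  0.  -0. ]
15 mm [ -0.  -11.7 -36.5] rot [-2.55  0.   -0.  ]
20 mm [  0.  -17.7 -47.9] rot [-3.4  0.   0. ]
25 mm [ -0.  -24.7 -58.6] rot [-4.25  0.   -0.  ]
30 mm [  0.  -32.5 -68.7] rot [-5.1  0.   0. ]
35 mm [ -0.  -41.2 -78. ] rot [-5.95  0.    0.  ]
40 mm [  0.  -50.6 -86.5] rot [-6.8 -0.  -0. ]
45 mm [ -0.  -60.8 -94.2] rot [-7.65 -0.   -0.  ]
50 mm [  -0.   -71.5 -100.9] rot [-8.5  0.   0. ]
55 mm [  -0.   -82.8 -106.6] rot [-9.35  0.   -0.  ]
60 mm [  -0.   -94.5 -111.4] rot [-10.2  -0.   -0. ]
65 mm [  -0.  -106.6 -115. ] rot [-11.05  -0.     0.  ]
70 mm [   0.  -119.  -117.6] rot [-11.9   0.    0. ]
```

```bash
sed -i 's/p+.019\*R/p+.0158*R/' h.py
python3 -c "
from h import *
for s in (0,20,40,60):
  p,r=arc(s,s*.85)
  for a in range(s+5,min(s+21,76),5): print(a,end=' ');to(*arc(a,a*.85),dict(tool_pos=p,orientation=r))"
```

```text
5 mm [ -0.   -3.1 -12.5] rot [-0.85 -0.   -0.  ]
10 mm [ -0.   -7.2 -24.7] rot [-1.7  0.  -0. ]
15 mm [ -0.  -12.5 -36.5] rot [-2.55  0.   -0.  ]
20 mm [  0.  -18.7 -47.7] rot [-3.4  0.   0. ]
25 mm [ -0.   -3.7 -12.3] rot [-0.85  0.    0.  ]
30 mm [ -0.   -8.5 -24.2] rot [-1.7  0.   0. ]
35 mm [  0.  -14.3 -35.6] rot [-2.55  0.    0.  ]
40 mm [ -0.  -21.1 -46.4] rot [-3.4  0.  -0. ]
45 mm [ -0.   -4.4 -12. ] rot [-0.85  0.    0.  ]
50 mm [ -0.   -9.8 -23.6] rot [-1.7  0.  -0. ]
55 mm [ -0.  -16.1 -34.6] rot [-2.55  0.    0.  ]
60 mm [ -0.  -23.4 -45. ] rot [-3.4 -0.   0. ]
65 mm [  0.   -5.  -11.7] rot [-0.85  0.    0.  ]
70 mm [  0.  -11.  -22.9] rot [-1.7  0.   0. ]
75 mm [  0.  -17.9 -33.5] rot [-2.55  0.    0.  ]
```

Emit:
{"fn": "arm_command", "kwargs": {"steps": [{"translation": [0, -3, -12.5], "rotation": [-0.85, 0, 0], "claw": 0}, {"translation": [0, -7.2, -24.7], "rotation": [-1.7, 0, 0], "claw": 0}, {"translation": [0, -12.5, -36.5], "rotation": [-2.55, 0, 0], "claw": 0}, {"translation": [0, -18.7, -47.7], "rotation": [-3.4, 0, 0], "claw": 0}, {"translation": [0, -18.7, -47.7], "rotation": [-3.4, 0, 0], "claw": 0}]}}

```text
clock: 6.55
tool_pos: [0.5539, -0.2067, 0.1475]
orientation: [162.7, 0.1, -179.0]
force: [-0.9, 11.2, 8.7]
opening: 0.0087
gripper_force: 30.0
```

```bash
python3 -c "
from h import *
o=ctrl.get_obs();print(o['joint_pos'],o['force'],o['moment'],o['tool_pos'],o['orientation'],arc(20,17))"
```

```text
[-13.33320797  21.40858173  -3.76478001 -17.88667652 -70.10099568
 -68.71643305] [-0.85108865 11.16633152  8.66188071] [3.65779733 0.11209907 0.08541372] [ 0.55393358 -0.20666755  0.14748953] [ 1.62675774e+02  7.84045431e-02 -1.78972116e+02] (array([ 0.55320873, -0.20666797,  0.14692016]), array([ 163.,    0., -179.]))
```

```bash
python3 -c "
from h import *
s=snap('scene','scene3')[0]
cv2.imwrite('pics/c5.png',cv2.resize(s[80:290,260:460],None,fx=2.8,fy=2.8)[:,:,::-1])"
```

```text
(no output)
```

View pics/c5.png

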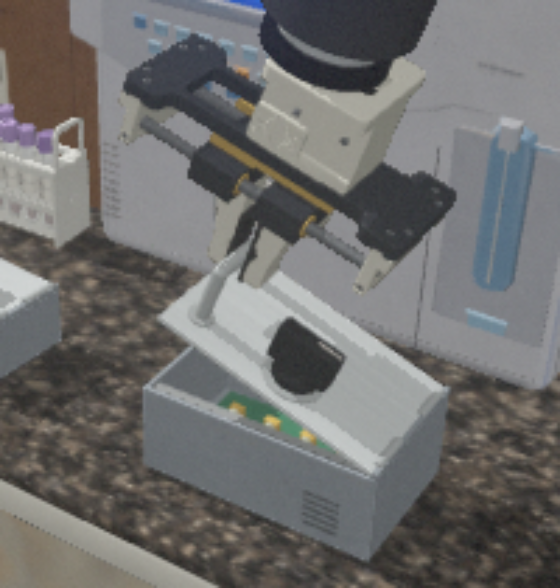

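The panel is up about 20°, the bar is gripped, and the fuses are visible. I'll continue along the arc.

Emit:
{"fn": "arm_command", "kwargs": {"steps": [{"translation": [0, -3.5, -12.3], "rotation": [-0.85, 0, 0], "claw": 0}, {"translation": [0, -8.3, -24.2], "rotation": [-1.7, 0, 0], "claw": 0}, {"translation": [0, -14, -35.6], "rotation": [-2.55, 0, 0], "claw": 0}, {"translation": [0, -20.8, -46.4], "rotation": [-3.4, 0, 0], "claw": 0}, {"translation": [0, -20.8, -46.4], "rotation": [-3.4, 0, 0], "claw": 0}]}}

```text
clock: 7.1
tool_pos: [0.5544, -0.2402, 0.1855]
orientation: [145.6, 0.0, -178.9]
force: [-0.1, 7.9, 10.6]
opening: 0.009
gripper_force: 30.0
```

```bash
python3 -c "
from h import *
o=ctrl.get_obs();print(o['joint_pos'],o['force'],o['moment'],o['tool_pos'],o['orientation'],arc(40,34))"
```

```text
[-25.76822448  28.40500455  11.07276577 -30.24425257 -89.82888289
 -58.36482858] [-0.12897618  7.85780448 10.62182666] [2.70758093e+00 1.28210839e-01 6.23343937e-04] [ 0.55444678 -0.24020091  0.18554875] [ 1.45643893e+02  3.70501802e-02 -1.78906746e+02] (array([ 0.55379767, -0.24040862,  0.18516219]), array([ 146.,    0., -179.]))
```

Emit:
{"fn": "arm_command", "kwargs": {"steps": [{"translation": [0, -4.4, -12], "rotation": [-0.85, 0, 0], "claw": 0}, {"translation": [0, -9.7, -23.6], "rotation": [-1.7, 0, 0], "claw": 0}, {"translation": [0, -16, -34.6], "rotation": [-2.55, 0, 0], "claw": 0}, {"translation": [0, -23.2, -45], "rotation": [-3.4, 0, 0], "claw": 0}, {"translation": [0, -23.2, -45], "rotation": [-3.4, 0, 0], "claw": 0}]}}

```text
clock: 7.6
tool_pos: [0.5552, -0.2851, 0.2099]
orientation: [128.6, 0.1, -178.9]
force: [1.6, 6.1, 13.3]
opening: 0.009
gripper_force: 30.0
```

```bash
python3 -c "
from h import *
o=ctrl.get_obs();print(o['joint_pos'],o['force'],o['moment'],o['tool_pos'],o['orientation'],arc(60,51))
to(*arc(71,59.5))"
```

```text
[ -35.69399833   38.00438521   25.09503292  -41.26912143 -108.44121634
  -55.29906156] [ 1.63406803  6.07901512 13.3163045 ] [ 2.21894895 -0.04043689 -0.30428864] [ 0.55520368 -0.28510654  0.20993107] [ 1.28633052e+02  7.11134543e-02 -1.78864790e+02] (array([ 0.5545764 , -0.28502217,  0.20938029]), array([ 129.,    0., -179.]))
mm [  0.7 -12.7 -24.7] rot [-1.63 -0.01  0.03]
```

Emit:
{"fn": "arm_command", "kwargs": {"steps": [{"translation": [0, -5, -11.7], "rotation": [-0.85, 0, 0], "claw": 0}, {"translation": [0, -12, -25], "rotation": [-1.65, 0, 0], "claw": 0}, {"translation": [0, -12, -25], "rotation": [-1.65, 0, 0], "claw": 0}, {"translation": [0, -12, -25], "rotation": [-1.65, 0, 0], "claw": 0}]}}

```text
clock: 8.0
tool_pos: [0.5558, -0.3124, 0.216]
orientation: [120.8, 0.1, -178.9]
force: [1.7, -1.9, 7.3]
opening: 0.0091
gripper_force: 30.0
```

```bash
python3 -c "
from h import *
o=ctrl.get_obs();print(o['joint_pos'],o['force'],o['moment'],o['tool_pos'],o['orientation'],arc(70,59.5))
im,d=snap('scene','scene4')
cv2.imwrite('pics/c6.png',cv2.resize(im[80:290,260:460],None,fx=2.8,fy=2.8)[:,:,::-1])"
```

```text
[ -39.69656498   43.22764514   31.94488268  -46.77870671 -116.76684811
  -56.18938105] [ 1.73203916 -1.90963195  7.27671039] [-0.69735635 -0.23877917 -0.5699405 ] [ 0.55575402 -0.31237798  0.21600819] [ 1.20764276e+02  6.92302642e-02 -1.78871666e+02] (array([ 0.55500753, -0.30972149,  0.21527205]), array([ 1.20500000e+02, -1.27222187e-14, -1.79000000e+02]))
```

View pics/c6.png

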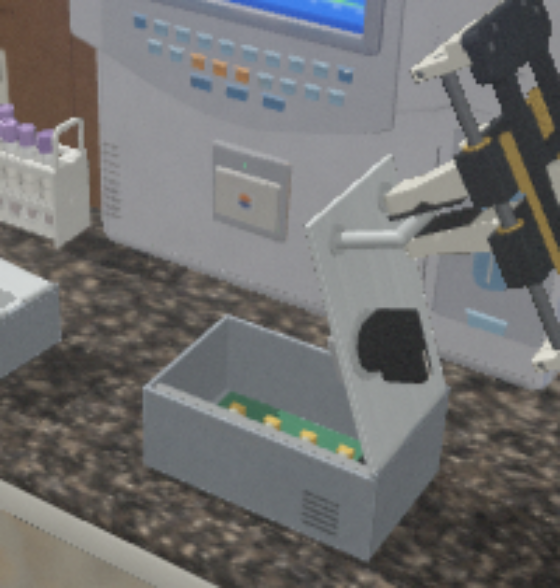

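The panel stands at about 71°, the bar is still in the fingers and the wing is unlocked. I'll release and back out along the tool axis.

Emit:
{"fn": "arm_command", "kwargs": {"steps": [{"translation": [0, 0, 0], "rotation": [0, 0, 0], "claw": 30}, {"translation": [0, 0, 0], "rotation": [0, 0, 0], "claw": 30}, {"translation": [0, 0, 0], "rotation": [0, 0, 0], "claw": 30}, {"translation": [0, 0, -25], "rotation": [0, 0, 0], "claw": 30}, {"translation": [0, 0, -60], "rotation": [0, 0, 0], "claw": 30}]}}

```text
clock: 8.55
tool_pos: [0.5567, -0.3621, 0.2456]
orientation: [120.6, -0.1, -178.7]
force: [1.4, -0.2, 0.6]
opening: 0.0299
gripper_force: 0.0
```

Emit:
{"fn": "arm_command", "kwargs": {"steps": [{"translation": [0, 0, -40], "rotation": [0, 0, 0], "claw": 30}, {"translation": [0, 0, -60], "rotation": [0, 0, 0], "claw": 30}, {"translation": [0, 0, -60], "rotation": [0, 0, 0], "claw": 30}, {"translation": [0, 0, -60], "rotation": [0, 0, 0], "claw": 30}]}}

```text
clock: 8.95
tool_pos: [0.5575, -0.415, 0.2758]
orientation: [120.7, -0.0, -178.9]
force: [0.8, 0.6, -0.9]
opening: 0.0296
gripper_force: 0.0
```

```bash
python3 -c "
from h import *
o=ctrl.get_obs();print(o['force'],o['tool_pos'],np.abs(o['qvel']).max())
im,d=snap('scene','scene5')
P=cloud('scene',d)[130:260,340:430].reshape(-1,3)
q=P[(P[:,2]>.1)&(P[:,2]<.25)&(P[:,0]>.59)&(P[:,0]<.604)&(P[:,1]>-.34)&(P[:,1]<-.24)]
if len(q)>5:
  s=cv2.fitLine(q[:,1:].astype(np.float32),cv2.DIST_HUBER,0,.01,.01).ravel(); print(len(q),'angle',np.degrees(np.arctan2(abs(s[1]),s[0]*np.sign(s[1]))))
cv2.imwrite('pics/c7.png',cv2.resize(im[80:290,190:490],None,fx=2.6,fy=2.6)[:,:,::-1])"
```

```text
[ 0.77660187  0.60610289 -0.91529577] [ 0.55747281 -0.4149951   0.27575842] 1.6979879222419043
228 angle 70.547714
```

View pics/c7.png

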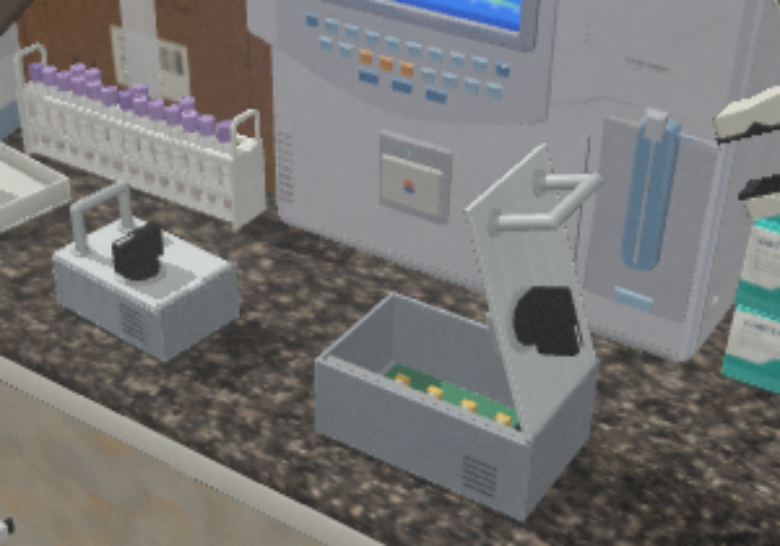

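The panel stands at 70.5° with the gripper clear of it. The wing is unlocked and the small box is untouched.

```bash
python3 -c "
from plant import ctrl
print(ctrl.close_job())"
```

```text
the job is handed in; nothing more can be done
None
```

I unlocked the large box's fastener with the panel shut, then opened the panel to about 70.5° (measured from the depth image) and let go; the small box's fastener was left alone, and I handed the job in at about 9 s, with no verdict returned.

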